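Clear the parts washer's lid and hold it open

TASK

I need both hands in the parts washer to clean its strainer, but the lid has no stay and its hinge springs pull it shut. Lift the wire basket of bolts off the lid without spilling them, stand it flat in the empty drip tray beside the washer and let go of it; then raise the lid gently by its front bar handle to 60 degrees from shut and finish while still holding it there by the handle, without letting go. Leave the brush and the little steel cup beside the washer where they are.

Things in the scene. Friction and masses are not known exactly. Their poses are not given: they have to be found in the camera images.
- washer: bench parts washer, fixed to the bench: a steel tank 210 (x) x 200 (y) x 100 mm high with a hinged steel lid on top, a grey control panel on its front and a small drain cock on its right side. Origin: centre of the underside, on the bench top; its x points from the front to the hinge at the back, y along its width, z up. The lid's flat top is 106 mm above the bench, and in its middle is a rack of thin rods on which the basket stands, 112 mm above the bench
- lid_angle (a joint): angle of the washer's lid, rad: 0 shut, grows as the lid's front edge rises, stop at 1.5; 60 degrees is 1.047. Weight and hinge springs always drive it shut: lifting or holding it takes about 3 to 5 N at the handle
- hinge (a point): middle of the lid's hinge axis, at the back of the washer: 111 mm behind the washer's centre (washer x) and 103 mm above the bench; the axis runs along washer y
- lid: the lid with its bar handle; origin on the middle of the hinge axis, axes those of the washer when shut. The handle is a round black bar of 14 mm diameter and 120 mm length, parallel to the hinge, on two steel arms 66 mm either side of its middle, standing out 50 mm in front of the lid's front edge (43 mm clear between bar and lid)
- lid_grip (a point): middle of the black bar of the lid's handle: 271 mm from the hinge axis, level with it when the lid is shut (103 mm above the bench, 160 mm in front of the washer's centre)
- basket: loose steel wire basket, open on top, 90 (x) x 140 (y) x 55 mm high, about 0.3 kg without the bolts, with an upright fixed loop handle that spans it along y. Starts on the rack on the lid with its long side (its y) roughly along the washer's x, two bolts lying in it. Origin: centre of the underside, z up
- basket_grip (a point): middle of the basket handle's black grip, a straight round bar of 16 mm diameter and 84 mm length along basket y, 140 mm above the basket's underside
- bolt_1: steel hex bolt 58 mm long, about 0.06 kg, lying in the basket; origin near the middle of its underside
- bolt_2: a second such bolt lying in the basket
- drip_tray: shallow empty steel tray, fixed, 178 (x) x 128 (y) mm, rim 14 mm high, wall and floor 3 mm thick, standing on the bench just to the right of the washer (a blue bin 112 mm high stands in front of the washer's left side). Origin: centre of the underside on the bench top; its flat floor is 3 mm above that. The basket fits in it with long side along long side (the tray's x), about 16 mm of play all round
- rod_jig: rod jig fixed to the bench: a 112 x 120 mm foot that carries an upright black rod 856 mm high, to the right of the washer and the tray; keep the arm clear of it. Origin: centre of its underside
- brush: loose flat chip brush 198 x 40 x 12 mm with a wooden handle, lying on the bench close to the left side of the washer; leave alone. Origin: centre of its underside, its length along y
- cup: loose small turned steel cup, 38 mm across and 26 mm high, standing on the bench just in front of the washer, to the left of the lid's handle; leave alone. Origin: centre of its underside
Not all that is in view belongs to the job. What is shaped like the basket but turquoise is not meant.

How it is judged (in metres and radians):
On the way, in this order (a step that is already met when the one before it is completed fails the run):
1. the basket hangs from the gripper, clear of the washer's lid (contact force between basket and washer below 0.1 N and contact force between the fingers and basket above 1 N and height (world z) of basket above 0.122 m and value of joint lid_angle below 0.1 rad), for 0.2 s.
2. the basket stands flat in the drip tray, let go of, the lid still shut (z of basket in the frame of drip_tray below 0.008 m and horizontal distance between basket and drip_tray below 0.04 m and angle between basket's own z axis and vertical below 0.06 rad and contact force between the fingers and basket below 0.1 N and value of joint lid_angle below 0.1 rad), for 0.2 s.
At the end, for the whole second after the job is handed in: the lid is held still by its bar handle in the gripper at 60 degrees from shut (within 6 degrees), nothing but the gripper keeping it up; the basket stands flat on the drip tray's floor, untouched and at rest, its centre within 40 mm of the tray's, with both bolts in it (value of joint lid_angle between 0.942 and 1.152 rad and velocity of joint lid_angle between -0.1 and 0.1 rad/s and contact force between the fingers and lid above 1 N and z of basket in the frame of drip_tray below 0.008 m and horizontal distance between basket and drip_tray below 0.04 m and angle between basket's own z axis and vertical below 0.06 rad and linear speed of basket below 0.03 m/s and contact force between basket and washer below 0.1 N and contact force between each of the arm, the fingers and basket below 0.1 N and distance between each of bolt_1, bolt_2 and basket below 0.08 m); the arm keeps its last pose, push and grip.
It fails at once if the basket is tipped so far that the bolts could fall out (more than 40 degrees) (angle between basket's own z axis and vertical above 0.7 rad).
It fails at once if the basket is dropped: it moves fast with no hold on it (contact force between the fingers and basket below 0.05 N and linear speed of basket above 0.35 m/s).
It fails at once if the lid is flung up or falls shut (faster than 2.5 rad/s) (velocity of joint lid_angle above 2.5 rad/s or velocity of joint lid_angle below -2.5 rad/s).
It fails at once if the brush or the steel cup is pushed more than 30 mm (distance of any of brush, cup from where it was at the start of the episode above 0.03 m).
It also fails if it takes over 61 s, if anything falls off the work surface, if the arm or the gripper's body presses on something with over 40 N, if the wrist force passes 120 N, or if a joint passes its speed limit or range.

ROBOT

A 7-joint arm with a two-finger parallel gripper is mounted at the origin on the work surface; the furniture and walls round the work are solid. World frame = base frame: x ahead of the robot, y to its left, z up, the work surface at z = 0. Lengths are in mm, angles in rad, forces in N, time in s.
With the tool pointing down it reaches from about 425 to 925 mm from the base axis. Payload 6.8 kg.
Tool frame: the origin (TCP) lies midway between the tips of the shut fingers; the grasp point (between the pads) lies 19 mm behind it (env.hold_point_z is the distance from the TCP to the grasp point, in mm); z points along the fingers, y is the direction in which the jaws open and shut (so a half turn about z gives the same grasp; the last joint's range is limited). The gripper opens to 88 mm and grips with 3 to 60 N. Pads are 20 mm wide; open, the fingers measure 115 mm over their backs; the gripper's body (75 mm by 178 mm) begins 61 mm behind the grasp point.
Start: joints at [1.038, 0.477, 0.022, 1.555, -0.011, 1.109, -0.083], TCP at [278.204, -615.02, 222.664] pointing down, gripper open.
Joint ranges: [-2.96, 2.96], [-0.34, 2.1], [-1.41, 1.46], [0.24, 2.44], [-1.37, 4.51], [0.17, 1.92], [-2.96, 2.96]. Speed limits (rad/s): [2.39, 2.39, 3.14, 3.14, 3.14, 3.14, 3.14].

INTERFACE

Orientations are given as a unit quaternion [w, x, y, z].
In Python, from rig import state, vision, env gives the robot as it stands.
- The arm moves only by the tool drive_tool, never from a script. Its argument "steps" is a list of rows, each an object with "hand": the opening in per cent of the stroke, from 0 (shut) to 100 (fully open); "slide": the shift along the world's x, y, z in m, a list of three; "rotation": the turn, a rotation vector about the world's x, y, z in degrees, a list of three. In form: [{"hand": hand, "slide": [dx, dy, dz], "rotation": [ax, ay, az]}, ...]. A call has 1 to 5 rows; each row is the pose to reach, as a shift and turn from the pose commanded when the call began; what a row does not reach only later rows make up. A row lasts 1/10 s, in which the tool goes at most 50 mm and 8.59 degrees, less where a joint would pass 70% of its speed; a pose out of reach is approached as far as the arm can. A call with a gripper value outside its range is refused whole. The fingers move at their own pace and stop on an object; "squeeze" is the grip in N (left out, the last holds). Time passes only in rows, so rows that repeat a pose let the fingers close. It gives the time, the measured TCP pose, the force and the opening at its end, in the units of the state.
- state(): the state, without advancing time (a new reading comes with each control period).
- vision.capture(name): name is "side" or "top"; returns the picture (400x640x3 uint8, red, green, blue); there is no depth.
- vision.get_calibration(name): a dict with "fx", "fy", "cx", "cy" (pixels), "k1" (the pictures are not rectified: a ray, as slopes to the right and down, at radius r is drawn at 1 + k1 r^2 times it, then the intrinsics apply), "position" and "orientation" of the camera in the world. Camera axes: x right, y down, z forward; pixel columns grow to the right and rows downward; lengths in mm; the calibration is good to about 2 mm. A picture is of the moment at which its call begins. get_calibration takes no time and is no camera call.
- env.finish_job(): hands the job in, once; it reports no verdict.
The state is a dict: "clock": time; "joint_positions": joint angles; "qd": joint speeds; "joint_efforts": joint torques, N m; "eef_pos": TCP position; "tool_rot": TCP orientation; "wrist_force": force on the tool from outside, world axes, zero at the start; "moment": the same for the moment, N m; "opening": finger opening in mm.
Only numpy, scipy, OpenCV 4.12 (cv2) and the standard library are available. Lean on these libraries where they do the work, as an engineer would, in place of code of your own. Each camera call takes 0.05 s, during which the arm holds its last target. There are 200 camera calls.

## Working session

There is one attempt and no reset: what is moved stays moved. The work goes in short steps, Python scripts to look and compute and a tool call to move; the robot and the scene stay as the last step left them, time stands still between calls to the robot, and variables do not carry over. Pictures are saved under pics/ and viewed, about 8 in all and at most 12, crops included, and the job is handed in when it is done.

Besides the shell and the picture viewer there is one more tool, called after "Call:" as name(argument=value, ...) on one line, values as JSON. drive_tool: Moves the arm, as the interface text tells. Its arguments: {"type":"object","properties":{"steps":{"type":"array"},"squeeze":{"type":"number"}},"required":["steps"]}

```bash
ls; mkdir -p pics; python3 - <<'E'
from rig import state,vision,env
import cv2
for n in ("side","top"):
    im=vision.capture(n); cv2.imwrite(f"pics/{n}0.png",im[:,:,::-1]); print(n,vision.get_calibration(n))
print(state(),env.hold_point_z)
E
```

```text
pics
side {'fx': 419.5967828158059, 'fy': 419.5967828158059, 'cx': 320.12796249813897, 'cy': 200.76123982657992, 'k1': 0.020098093675655893, 'position': array([1269.31951147,  753.20729698,  846.46773294]), 'orientation': array([-0.16784179,  0.31981816,  0.81791402, -0.44784164])}
top {'fx': 368.1424588082163, 'fy': 368.1424588082163, 'cx': 322.2720298310978, 'cy': 200.23087545817705, 'k1': -0.03955929106872042, 'position': array([3.50586386e+02, 1.38600786e-01, 1.24831481e+03]), 'orientation': array([ 0.064182  , -0.69792774,  0.70929779, -0.0753272 ])}
{'clock': 0.1, 'joint_positions': array([ 1.0379035 ,  0.47768521,  0.02236835,  1.5563095 , -0.01149515,
        1.10932793, -0.08309049]), 'qd': array([ 0.00019574, -0.00122447,  0.00133383, -0.00116334, -0.00037417,
        0.00148686,  0.00033559]), 'joint_efforts': array([ 3.60753860e-03, -5.84093249e+01,  1.53941307e+00, -2.73315364e+01,
       -5.43191016e-02,  1.31240129e-02,  7.42498082e-05]), 'eef_pos': array([ 277.94414491, -614.53531105,  221.81926087]), 'tool_rot': array([-7.66299628e-04,  9.77527255e-01,  2.10807552e-01, -2.32275775e-04]), 'wrist_force': array([0.44274638, 0.50177365, 0.04715885]), 'moment': array([-0.02007836, -0.00584534,  0.00300529]), 'opening': 87.47103393074019} 18.700000000000003
```

View pics/side0.png

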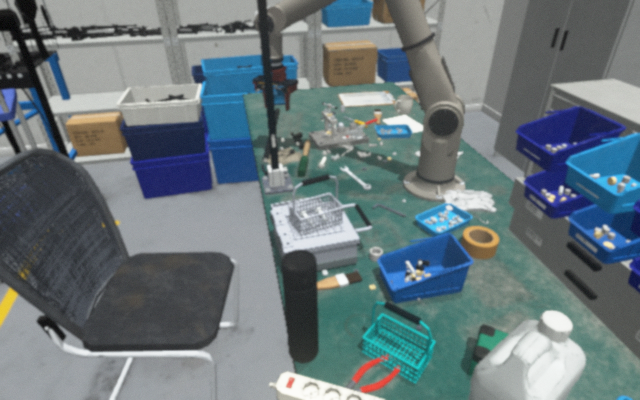

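View pics/top0.png

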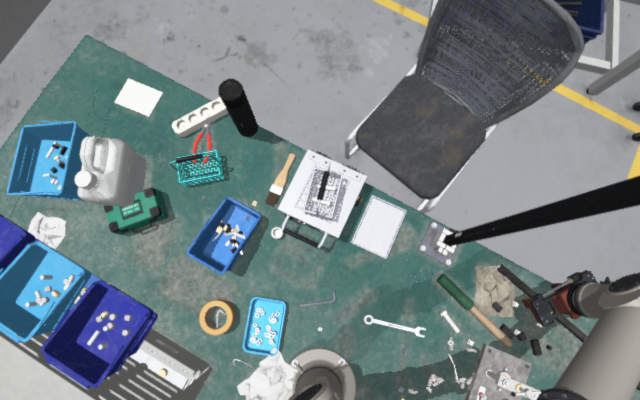

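```bash
cat > h.py <<'E'
import numpy as np, cv2
from rig import state,vision,env
from scipy.spatial.transform import Rotation as R
def cal(n):
    c=vision.get_calibration(n); q=np.array(c["orientation"]); return c,R.from_quat(q[[1,2,3,0]]).as_matrix(),np.array(c["position"])
def ray(n,u,v):
    c,M,p=cal(n); d=np.array([(u-c["cx"])/c["fx"],(v-c["cy"])/c["fy"]]); s=d.copy()
    for _ in range(20): s=d/(1+c["k1"]*(s@s))
    return p,M@np.array([*s,1.])
def at(n,u,v,z):
    p,d=ray(n,u,v); return p+d*(z-p[2])/d[2]
def proj(n,P):
    c,M,p=cal(n); q=(np.atleast_2d(P)-p)@M; s=q[:,:2]/q[:,2:]; s=s*(1+c["k1"]*(s**2).sum(1,keepdims=True))
    return s*[c["fx"],c["fy"]]+[c["cx"],c["cy"]]
def crop(im,x0,y0,x1,y1,k,f):
    im=cv2.resize(im[y0:y1,x0:x1,::-1],None,fx=k,fy=k,interpolation=cv2.INTER_CUBIC)
    for u in range(-(-x0//20)*20,x1,20): cv2.putText(im,str(u),((u-x0)*k,8),0,.35,(0,0,255)); cv2.line(im,((u-x0)*k,10),((u-x0)*k,16),(0,0,255))
    for v in range(-(-y0//20)*20,y1,20): cv2.putText(im,str(v),(0,(v-y0)*k+4),0,.35,(0,0,255)); cv2.line(im,(24,(v-y0)*k),(30,(v-y0)*k),(0,0,255))
    cv2.imwrite(f,im)
E
python3 - <<'E'
from h import *
t=cv2.imread("pics/top0.png")[:,:,::-1]; s=cv2.imread("pics/side0.png")[:,:,::-1]
crop(t,260,140,460,270,4,"pics/t1.png"); crop(s,250,160,390,300,4,"pics/s1.png")
E
```

```text
(no output)
```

View pics/t1.png

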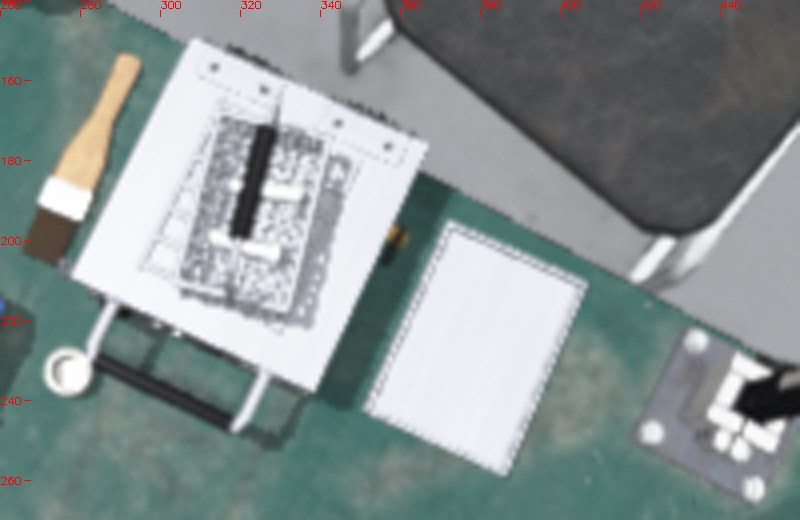

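View pics/s1.png

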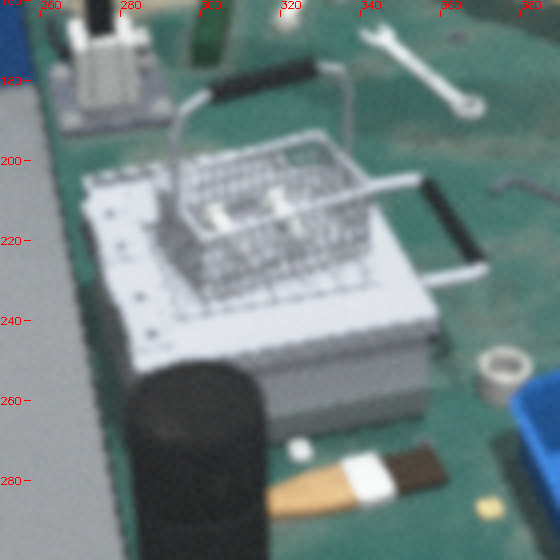

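```bash
python3 - <<'E'
from h import *
np.set_printoptions(precision=1,suppress=True)
def T(l,z): 
    P=np.array([at("top",260+u/4,140+v/4,z) for u,v in l])[:,:2]; return P
def yaw(d): return np.degrees(np.arctan2(d[1],d[0]))
g=T([(267,125),(240,238)],252); print("grip",g,g.mean(0),np.linalg.norm(g[0]-g[1]),yaw(g[0]-g[1]))
c=T([(193,38),(428,147),(317,392),(72,275)],106); print("lid",c,c.mean(0),[np.linalg.norm(c[i]-c[i-1]) for i in range(4)],yaw(c[0]-c[3]),yaw(c[1]-c[2]),yaw(c[0]-c[1])-90,yaw(c[3]-c[2])-90)
b=T([(97,358),(232,428)],103); print("bar",b,b.mean(0),np.linalg.norm(b[0]-b[1]),yaw(b[0]-b[1])-90)
t=T([(448,221),(587,285),(505,476),(366,409)],14); print("tray",t,t.mean(0),[np.linalg.norm(t[i]-t[i-1]) for i in range(4)],yaw(t[0]-t[3]),yaw(t[1]-t[2]))
j=T([(690,325),(635,437),(765,500)],8); print("jig",j, (j[0]+j[2])/2, "cup",T([(68,368)],26))
# side grip with z=252
g2=np.array([at("side",250+u/4,160+v/4,252) for u,v in [(212,90),(318,68)]]); print("side grip",g2,g2.mean(0))
b2=np.array([at("side",250+u/4,160+v/4,103) for u,v in [(425,182),(482,262)]]); print("side bar",b2,b2.mean(0))
# basket top rim z=167 in top
print(T([(218,118),(328,140),(293,318),(182,290)],167))
M=R.from_quat(np.array(state()["tool_rot"])[[1,2,3,0]]).as_matrix(); print(M)
E
```

```text
grip [[632.7 -31.4]
 [552.1 -11.2]] [592.4 -21.3] 83.09138909670973 -14.111134567918008
lid [[ 748.3   22.7]
 [ 654.  -165.1]
 [ 458.8  -70.6]
 [ 553.9  119.8]] [603.8 -23.3] [np.float64(217.27842084798854), np.float64(210.12481261681174), np.float64(216.85860609566615), np.float64(212.81747952561284)] -26.544077627608115 -25.83253865711533 -26.651540744082716 -26.53265436222793
bar [[488.4 100.3]
 [432.3  -4.2]] [460.4  48. ] 118.56773007474747 -28.212248895346264
tray [[ 612.5 -192.9]
 [ 554.9 -309.7]
 [ 395.  -231.1]
 [ 452.6 -117. ]] [ 503.8 -212.7] [np.float64(177.00977747103903), np.float64(130.20618395032818), np.float64(178.2365162138383), np.float64(127.84591802591184)] -25.392627109577617 -26.159291740272042
jig [[ 519.8 -397.9]
 [ 425.5 -344. ]
 [ 370.8 -450.6]] [ 445.3 -424.3] cup [[489.7 131.1]]
side grip [[626.  -34.6 252. ]
 [550.7  -6.  252. ]] [588.3 -20.3 252. ]
side bar [[435.3  -3.4 103. ]
 [482.9 100.3 103. ]] [459.1  48.5 103. ]
[[662.8   3.1]
 [644.3 -80.3]
 [508.2 -50.5]
 [530.5  31.6]]
[[ 0.9  0.4 -0. ]
 [ 0.4 -0.9  0. ]
 [-0.  -0.  -1. ]]
```

Choice: the grey wire basket with the black grip at top pixel (323,185), not the turquoise one at (200,165). The crop shows grey wire with two bolts standing on the lid, and the side view agrees within 5 mm. The washer's centre is about (604,-23) with yaw -26.5°, and the tray's is about (504,-213) with yaw -26°. The rod stands at (445,-424), so I'll retract first and then swing inside it.

Call:
drive_tool(steps=[{"hand": 100, "slide": [-0.02, 0.041, 0.02], "rotation": [0, 0, 0]}, {"hand": 100, "slide": [-0.04, 0.083, 0.04], "rotation": [0, 0, 0]}, {"hand": 100, "slide": [-0.06, 0.125, 0.06], "rotation": [0, 0, 0]}, {"hand": 100, "slide": [-0.08, 0.167, 0.08], "rotation": [0, 0, 0]}, {"hand": 100, "slide": [-0.097, 0.207, 0.1], "rotation": [0, 0, 0]}])

```text
clock: 0.6
eef_pos: [180.0, -406.1, 322.8]
tool_rot: [-0.0, 0.978, 0.211, -0.0]
wrist_force: [-0.5, -0.1, 0.2]
opening: 88.0
```

Call:
drive_tool(steps=[{"hand": 100, "slide": [0.042, 0.022, 0], "rotation": [0, 0, 0]}, {"hand": 100, "slide": [0.082, 0.047, 0], "rotation": [0, 0, 0]}, {"hand": 100, "slide": [0.118, 0.076, 0], "rotation": [0, 0, 0]}, {"hand": 100, "slide": [0.15, 0.109, 0], "rotation": [0, 0, 0]}, {"hand": 100, "slide": [0.18, 0.145, 0], "rotation": [0, 0, 0]}])

```text
clock: 1.1
eef_pos: [362.1, -261.6, 322.5]
tool_rot: [-0.0, 0.978, 0.211, -0.0]
wrist_force: [0.4, -0.9, -0.7]
opening: 87.6
```

Call:
drive_tool(steps=[{"hand": 100, "slide": [0.026, 0.04, 0], "rotation": [0, 0, -8]}, {"hand": 100, "slide": [0.047, 0.084, 0], "rotation": [0, 0, -16]}, {"hand": 100, "slide": [0.065, 0.13, 0], "rotation": [0, 0, -24]}, {"hand": 100, "slide": [0.08, 0.177, 0], "rotation": [0, 0, -32]}, {"hand": 100, "slide": [0.09, 0.22, 0], "rotation": [0, 0, -38]}])

```text
clock: 1.6
eef_pos: [443.9, -71.0, 322.4]
tool_rot: [0.0, 0.995, -0.102, -0.0]
wrist_force: [0.2, 0.0, -0.5]
opening: 88.0
```

Call:
drive_tool(steps=[{"hand": 100, "slide": [0.05, 0.017, 0], "rotation": [0, 0, -2]}, {"hand": 100, "slide": [0.098, 0.033, 0], "rotation": [0, 0, -2]}, {"hand": 100, "slide": [0.147, 0.05, 0], "rotation": [0, 0, -2]}, {"hand": 100, "slide": [0.147, 0.05, 0], "rotation": [0, 0, -2]}])

```text
clock: 2.0
eef_pos: [594.1, -19.7, 320.6]
tool_rot: [-0.002, 0.993, -0.115, -0.001]
wrist_force: [-0.3, 0.2, -0.6]
opening: 87.9
```

```bash
python3 - <<'E'
from h import *
s=state(); print(s["eef_pos"],s["tool_rot"],s["wrist_force"])
t=vision.capture("top"); a=vision.capture("side")
crop(t,290,140,370,230,5,"pics/t2.png"); crop(a,270,120,370,240,5,"pics/s2.png")
i=cv2.imread("pics/t2.png"); j=cv2.imread("pics/s2.png"); h=600
i=cv2.copyMakeBorder(i,0,h-i.shape[0],0,0,0); j=j[:h,:400*1]; cv2.imwrite("pics/c2.png",np.hstack([i,j[:h]]))
E
```

```text
[594.10019123 -19.71202653 320.6306285 ] [-1.50584427e-03  9.93390909e-01 -1.14767438e-01 -8.17990279e-04] [-0.34620723  0.17642037 -0.5549459 ]
```

View pics/c2.png

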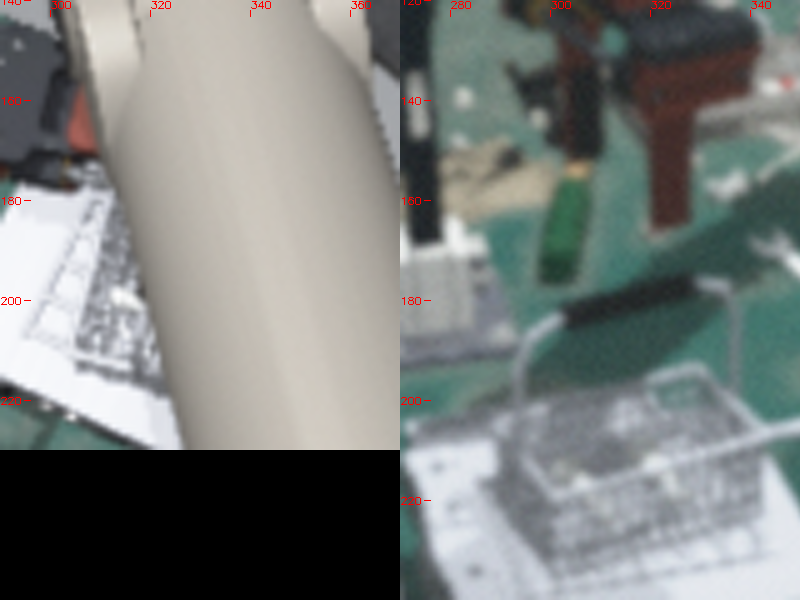

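The side view shows the grey basket's grip from (301,184) to (328,177), with the open fingers above and on either side of it. I'll go down and grip.

Call:
drive_tool(steps=[{"hand": 100, "slide": [-0.002, -0.001, -0.03], "rotation": [0, 0, 0]}, {"hand": 100, "slide": [-0.002, -0.001, -0.06], "rotation": [0, 0, 0]}, {"hand": 100, "slide": [-0.002, -0.001, -0.088], "rotation": [0, 0, 0]}, {"hand": 100, "slide": [-0.002, -0.001, -0.088], "rotation": [0, 0, 0]}])

```text
clock: 2.5
eef_pos: [584.9, -25.2, 231.4]
tool_rot: [0.001, 0.993, -0.117, -0.004]
wrist_force: [-0.4, 0.3, -0.4]
opening: 87.5
```

Call:
drive_tool(steps=[{"hand": 40, "slide": [0, 0, 0], "rotation": [0, 0, 0]}, {"hand": 20, "slide": [0, 0, 0], "rotation": [0, 0, 0]}, {"hand": 10, "slide": [0, 0, 0], "rotation": [0, 0, 0]}, {"hand": 0, "slide": [0, 0, 0], "rotation": [0, 0, 0]}, {"hand": 0, "slide": [0, 0, 0], "rotation": [0, 0, 0]}], squeeze=40)

```text
clock: 3.0
eef_pos: [589.0, -23.6, 235.3]
tool_rot: [0.0, 0.993, -0.116, 0.001]
wrist_force: [0.4, 0.4, 0.2]
opening: 51.4
```

Call:
drive_tool(steps=[{"hand": 0, "slide": [0, 0, 0], "rotation": [0, 0, 0]}, {"hand": 0, "slide": [0, 0, 0], "rotation": [0, 0, 0]}, {"hand": 0, "slide": [0, 0, 0], "rotation": [0, 0, 0]}])

```text
clock: 3.3
eef_pos: [588.7, -23.6, 234.6]
tool_rot: [0.0, 0.993, -0.116, -0.0]
wrist_force: [0.2, -0.1, 0.4]
opening: 27.1
```

Call:
drive_tool(steps=[{"hand": 0, "slide": [0, 0, 0], "rotation": [0, 0, 0]}, {"hand": 0, "slide": [0, 0, 0], "rotation": [0, 0, 0]}, {"hand": 0, "slide": [0, 0, 0], "rotation": [0, 0, 0]}, {"hand": 0, "slide": [0, 0, 0], "rotation": [0, 0, 0]}])

```text
clock: 3.7
eef_pos: [588.8, -23.1, 234.8]
tool_rot: [-0.0, 0.993, -0.116, 0.0]
wrist_force: [-1.0, 2.8, 1.1]
opening: 15.2
```

Call:
drive_tool(steps=[{"hand": 0, "slide": [0, 0, 0.004], "rotation": [0, 0, 0]}, {"hand": 0, "slide": [0, 0, 0.012], "rotation": [0, 0, 0]}, {"hand": 0, "slide": [0, 0, 0.022], "rotation": [0, 0, 0]}, {"hand": 0, "slide": [0, 0, 0.034], "rotation": [0, 0, 0]}, {"hand": 0, "slide": [0, 0, 0.046], "rotation": [0, 0, 0]}])

```text
clock: 4.2
eef_pos: [588.8, -23.7, 281.9]
tool_rot: [0.0, 0.993, -0.116, 0.0]
wrist_force: [0.2, -0.3, -4.4]
opening: 14.9
```

Call:
drive_tool(steps=[{"hand": 0, "slide": [-0.004, -0.01, 0.01], "rotation": [0, 0, -1]}, {"hand": 0, "slide": [-0.01, -0.025, 0.015], "rotation": [0, 0, -2]}, {"hand": 0, "slide": [-0.018, -0.043, 0.015], "rotation": [0, 0, -4]}, {"hand": 0, "slide": [-0.027, -0.063, 0.015], "rotation": [0, 0, -6]}, {"hand": 0, "slide": [-0.036, -0.083, 0.015], "rotation": [0, 0, -8]}])

```text
clock: 4.7
eef_pos: [551.1, -109.4, 295.0]
tool_rot: [0.0, 0.982, -0.188, -0.001]
wrist_force: [-0.9, 0.4, -5.7]
opening: 14.9
```

Call:
drive_tool(steps=[{"hand": 0, "slide": [-0.009, -0.02, 0], "rotation": [0, 0, -2]}, {"hand": 0, "slide": [-0.018, -0.04, 0], "rotation": [0, 0, -3]}, {"hand": 0, "slide": [-0.027, -0.06, 0], "rotation": [0, 0, -4]}, {"hand": 0, "slide": [-0.036, -0.08, 0], "rotation": [0, 0, -4.5]}, {"hand": 0, "slide": [-0.043, -0.095, 0], "rotation": [0, 0, -4.7]}])

```text
clock: 5.2
eef_pos: [508.6, -204.0, 295.6]
tool_rot: [0.0, 0.974, -0.227, -0.0]
wrist_force: [-0.2, -1.2, -4.1]
opening: 15.1
```

Call:
drive_tool(steps=[{"hand": 0, "slide": [-0.004, -0.008, -0.02], "rotation": [0, 0, 0]}, {"hand": 0, "slide": [-0.007, -0.011, -0.05], "rotation": [0, 0, 0]}, {"hand": 0, "slide": [-0.007, -0.011, -0.08], "rotation": [0, 0, 0]}, {"hand": 0, "slide": [-0.007, -0.011, -0.1], "rotation": [0, 0, 0]}, {"hand": 0, "slide": [-0.007, -0.011, -0.1], "rotation": [0, 0, 0]}])

```text
clock: 5.7
eef_pos: [500.4, -212.5, 192.8]
tool_rot: [-0.0, 0.974, -0.226, -0.003]
wrist_force: [-0.2, 0.9, -4.1]
opening: 15.3
```

```bash
python3 - <<'E'
from h import *
s=state(); print(s["eef_pos"],s["tool_rot"],s["wrist_force"])
t=vision.capture("top"); a=vision.capture("side")
crop(t,330,170,430,290,4,"pics/t3.png"); crop(a,240,120,340,240,4,"pics/s3.png")
cv2.imwrite("pics/c3.png",np.hstack([cv2.imread("pics/t3.png"),cv2.imread("pics/s3.png")]))
E
```

```text
[ 500.43526361 -212.45819662  192.80516636] [-4.62596996e-04  9.74215039e-01 -2.25601803e-01 -2.94464767e-03] [-0.15644545  0.91327113 -4.1307678 ]
```

View pics/c3.png

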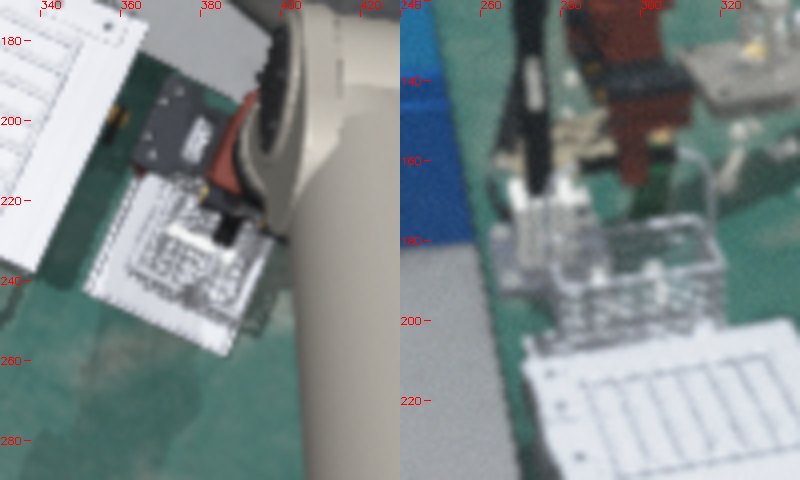

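```bash
python3 - <<'E'
from h import *
def box(c,yaw,lx,ly,z):
    a=np.radians(yaw); e=np.array([np.cos(a),np.sin(a)]); n=np.array([-e[1],e[0]])
    return np.array([[*(np.array(c)+sx*lx/2*e+sy*ly/2*n),z] for sx,sy in((1,1),(1,-1),(-1,-1),(-1,1))])
out=[]
for n,f,x0,y0 in(("top","t3",330,170),("side","s3",240,120)):
    im=cv2.resize(cv2.imread(f"pics/{f}.png"),None,fx=1.0,fy=1.0)
    for P,col in((box((502,-212.5),-26.2,140,90,125),(0,0,255)),(box((502,-212.5),-26.2,140,90,70),(255,0,255)),(box((504,-213),-26,178,128,14),(0,200,0))):
        q=(proj(n,P)-[x0,y0])*4; cv2.polylines(im,[np.int32(q)],True,col,1); 
    out.append(im)
cv2.imwrite("pics/c4.png",np.hstack(out))
E
```

```text
(no output)
```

View pics/c4.png

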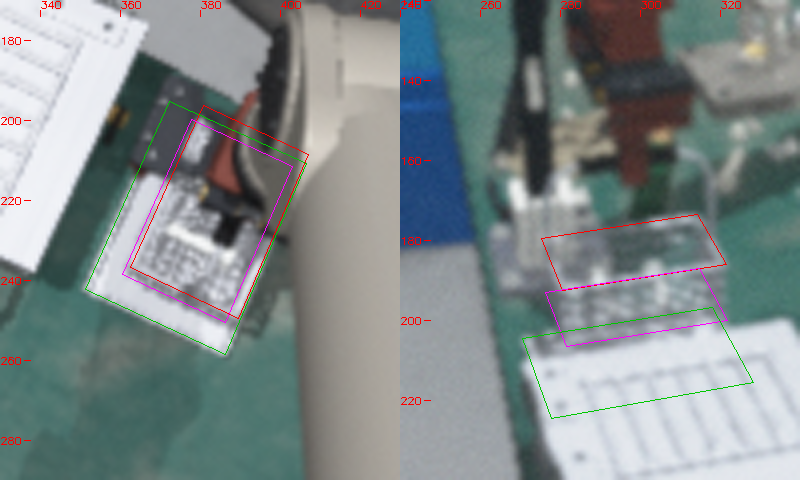

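The predicted outlines match: the rim's front edge runs from (362,237) to (389,249), inside the tray edge. I'll lower it.

Call:
drive_tool(steps=[{"hand": 0, "slide": [0.002, 0, -0.02], "rotation": [0, 0, 0]}, {"hand": 0, "slide": [0.002, 0, -0.04], "rotation": [0, 0, 0]}, {"hand": 0, "slide": [0.002, 0, -0.052], "rotation": [0, 0, 0]}, {"hand": 0, "slide": [0.002, 0, -0.058], "rotation": [0, 0, 0]}, {"hand": 0, "slide": [0.002, 0, -0.061], "rotation": [0, 0, 0]}])

```text
clock: 6.3
eef_pos: [505.2, -212.8, 135.0]
tool_rot: [0.0, 0.974, -0.226, 0.0]
wrist_force: [-0.4, 0.2, -4.4]
opening: 14.9
```

Call:
drive_tool(steps=[{"hand": 0, "slide": [0, 0, -0.002], "rotation": [0, 0, 0]}, {"hand": 0, "slide": [0, 0, -0.004], "rotation": [0, 0, 0]}, {"hand": 0, "slide": [0, 0, -0.004], "rotation": [0, 0, 0]}])

```text
clock: 6.6
eef_pos: [505.0, -212.7, 130.9]
tool_rot: [0.0, 0.974, -0.226, 0.0]
wrist_force: [1.0, -0.2, -4.0]
opening: 14.8
```

Call:
drive_tool(steps=[{"hand": 0, "slide": [0, 0, -0.001], "rotation": [0, 0, 0]}, {"hand": 0, "slide": [0, 0, -0.002], "rotation": [0, 0, 0]}, {"hand": 0, "slide": [0, 0, -0.003], "rotation": [0, 0, 0]}, {"hand": 0, "slide": [0, 0, -0.003], "rotation": [0, 0, 0]}])

```text
clock: 7.0
eef_pos: [504.9, -212.6, 127.7]
tool_rot: [0.0, 0.974, -0.226, 0.0]
wrist_force: [0.3, 0.6, -4.8]
opening: 15.1
```

Call:
drive_tool(steps=[{"hand": 0, "slide": [0, 0, -0.001], "rotation": [0, 0, 0]}, {"hand": 0, "slide": [0, 0, -0.0015], "rotation": [0, 0, 0]}, {"hand": 0, "slide": [0, 0, -0.0015], "rotation": [0, 0, 0]}])

```text
clock: 7.3
eef_pos: [505.9, -212.2, 127.0]
tool_rot: [-0.0, 0.974, -0.225, 0.001]
wrist_force: [0.9, 1.6, 3.1]
opening: 15.4
```

Call:
drive_tool(steps=[{"hand": 25, "slide": [0, 0, 0], "rotation": [0, 0, 0]}, {"hand": 40, "slide": [0, 0, 0], "rotation": [0, 0, 0]}, {"hand": 60, "slide": [0, 0, 0], "rotation": [0, 0, 0]}, {"hand": 60, "slide": [0, 0, 0], "rotation": [0, 0, 0]}, {"hand": 60, "slide": [0, 0, 0], "rotation": [0, 0, 0]}])

```text
clock: 7.8
eef_pos: [504.5, -212.8, 126.0]
tool_rot: [0.0, 0.974, -0.226, -0.0]
wrist_force: [0.2, 0.4, -0.3]
opening: 50.0
```

Call:
drive_tool(steps=[{"hand": 60, "slide": [0, 0, 0.02], "rotation": [0, 0, 0]}, {"hand": 60, "slide": [0, 0, 0.06], "rotation": [0, 0, 0]}, {"hand": 60, "slide": [0, 0, 0.1], "rotation": [0, 0, 0]}, {"hand": 60, "slide": [0, 0, 0.14], "rotation": [0, 0, 0]}, {"hand": 60, "slide": [0, 0, 0.16], "rotation": [0, 0, 0]}])

```text
clock: 8.3
eef_pos: [506.0, -212.9, 289.9]
tool_rot: [0.0, 0.974, -0.226, 0.002]
wrist_force: [1.0, 0.1, -0.2]
opening: 52.9
```

Call:
drive_tool(steps=[{"hand": 50, "slide": [-0.005, 0.025, 0], "rotation": [0, 0, 8]}, {"hand": 50, "slide": [-0.01, 0.05, 0], "rotation": [0, 0, 16]}, {"hand": 50, "slide": [-0.015, 0.08, 0], "rotation": [0, 0, 24]}, {"hand": 50, "slide": [-0.02, 0.11, 0], "rotation": [0, 0, 32]}, {"hand": 50, "slide": [-0.025, 0.14, 0], "rotation": [0, 0, 40]}])

```text
clock: 8.8
eef_pos: [479.3, -71.6, 286.1]
tool_rot: [0.0, 0.992, 0.124, -0.0]
wrist_force: [0.7, 0.0, 1.0]
opening: 44.0
```

Call:
drive_tool(steps=[{"hand": 50, "slide": [-0.005, 0.03, 0], "rotation": [0, 0, 8]}, {"hand": 50, "slide": [-0.01, 0.06, 0], "rotation": [0, 0, 16]}, {"hand": 50, "slide": [-0.015, 0.09, 0], "rotation": [0, 0, 24]}, {"hand": 50, "slide": [-0.02, 0.12, 0], "rotation": [0, 0, 32]}, {"hand": 50, "slide": [-0.02, 0.12, 0], "rotation": [0, 0, 40]}])

```text
clock: 9.3
eef_pos: [458.9, 51.8, 286.6]
tool_rot: [-0.0, 0.888, 0.459, 0.001]
wrist_force: [0.4, -0.3, 0.1]
opening: 43.9
```

Call:
drive_tool(steps=[{"hand": 50, "slide": [0, 0, -0.02], "rotation": [0, 0, 7]}, {"hand": 50, "slide": [0, 0, -0.05], "rotation": [0, 0, 9.6]}, {"hand": 50, "slide": [0, 0, -0.09], "rotation": [0, 0, 9.6]}, {"hand": 50, "slide": [0, 0, -0.13], "rotation": [0, 0, 9.6]}, {"hand": 50, "slide": [0, 0, -0.13], "rotation": [0, 0, 9.6]}])

```text
clock: 9.8
eef_pos: [456.1, 46.5, 152.2]
tool_rot: [-0.002, 0.85, 0.527, -0.004]
wrist_force: [-0.3, 0.5, -0.1]
opening: 43.9
```

```bash
python3 - <<'E'
from h import *
s=state(); print(s["eef_pos"],s["tool_rot"],s["wrist_force"],s["opening"],s["joint_positions"])
t=vision.capture("top"); a=vision.capture("side")
crop(t,260,190,420,270,3,"pics/t5.png"); crop(a,260,100,420,280,4,"pics/s5.png")
q=proj("side",[[460.5,48,103],[432.5,-5,103],[488,101,103],s["eef_pos"]]); print(q)
i=cv2.imread("pics/t5.png"); j=cv2.imread("pics/s5.png")[:600]
i=cv2.resize(i,None,fx=.6,fy=.6)[:, :160*3]; 
cv2.imwrite("pics/c5.png",j)
# basket check overlay
im=t[:,:,::-1].copy(); cv2.imwrite("pics/top5.png",im)
E
```

```text
[456.08112718  46.51826453 152.17926957] [-0.00213456  0.85005465  0.52667555 -0.00392457] [-0.32976498  0.49421499 -0.05054943] 43.901049483110086 [ 0.39332824  0.29695588 -0.72489499  2.08175942  0.2559203   0.85987725
 -0.94164347]
[[362.70319805 215.2627295 ]
 [356.48197442 204.97154701]
 [369.52697612 226.29311752]
 [364.03420167 201.19273626]]
```

View pics/c5.png

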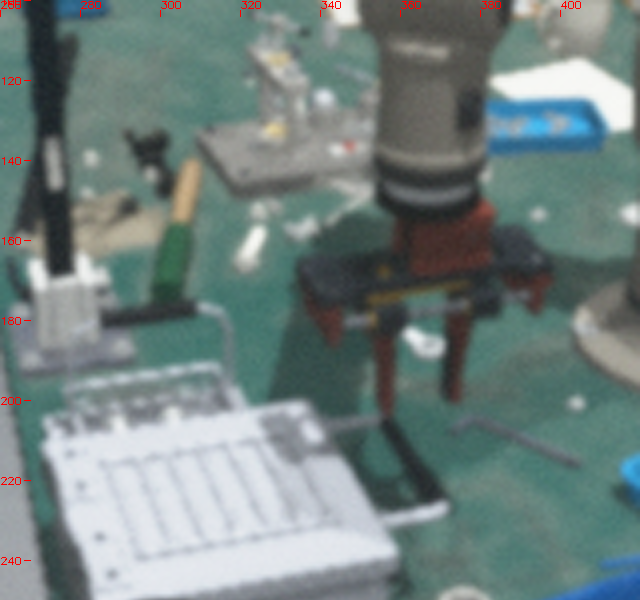

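The side view shows the fingers astride the bar, at (356,203) and (372,200), with the bar's middle at (363,215). The basket is standing in the tray with its bolts in it. I'll lower onto the bar.

Call:
drive_tool(steps=[{"hand": 50, "slide": [0.001, 0, -0.015], "rotation": [0, 0, 0]}, {"hand": 50, "slide": [0.001, 0, -0.035], "rotation": [0, 0, 0]}, {"hand": 50, "slide": [0.001, 0, -0.055], "rotation": [0, 0, 0]}, {"hand": 50, "slide": [0.001, 0, -0.068], "rotation": [0, 0, 0]}, {"hand": 50, "slide": [0.001, 0, -0.068], "rotation": [0, 0, 0]}])

```text
clock: 10.4
eef_pos: [460.4, 47.3, 87.5]
tool_rot: [-0.0, 0.85, 0.526, -0.001]
wrist_force: [0.6, -0.2, 0.5]
opening: 43.9
```

Call:
drive_tool(steps=[{"hand": 20, "slide": [0, 0, 0], "rotation": [0, 0, 0]}, {"hand": 10, "slide": [0, 0, 0], "rotation": [0, 0, 0]}, {"hand": 0, "slide": [0, 0, 0], "rotation": [0, 0, 0]}, {"hand": 0, "slide": [0, 0, 0], "rotation": [0, 0, 0]}, {"hand": 0, "slide": [0, 0, 0], "rotation": [0, 0, 0]}], squeeze=25)

```text
clock: 10.9
eef_pos: [461.5, 47.3, 88.6]
tool_rot: [0.0, 0.85, 0.526, 0.001]
wrist_force: [1.1, -1.0, 0.2]
opening: 13.1
```

```bash
python3 - <<'E'
from h import *
s=state(); print(s["eef_pos"],s["tool_rot"],s["wrist_force"],s["opening"],s["joint_positions"])
h=np.array([703,-73.]); e=np.array([.895,-.446])
for d in (0,5,10,15,20,25,30,35,40,45,50,55,60):
    a=np.radians(d); f=271*(1-np.cos(a)); print(d,np.round([*(f*e),271*np.sin(a)],1))
E
```

```text
[461.47613233  47.26708378  88.63477768] [4.91020743e-04 8.50269633e-01 5.26346717e-01 6.66153069e-04] [ 1.12856779 -1.02726618  0.1863984 ] 13.078000117042205 [ 0.32612966  0.40179364 -0.66734598  2.13027027  0.37537434  0.72322964
 -1.05036565]
0 [ 0. -0.  0.]
5 [ 0.9 -0.5 23.6]
10 [ 3.7 -1.8 47.1]
15 [ 8.3 -4.1 70.1]
20 [14.6 -7.3 92.7]
25 [ 22.7 -11.3 114.5]
30 [ 32.5 -16.2 135.5]
35 [ 43.9 -21.9 155.4]
40 [ 56.7 -28.3 174.2]
45 [ 71.  -35.4 191.6]
50 [ 86.6 -43.2 207.6]
55 [103.4 -51.5 222. ]
60 [121.3 -60.4 234.7]
```

Call:
drive_tool(steps=[{"hand": 35, "slide": [0, 0, 0], "rotation": [0, 0, 0]}, {"hand": 35, "slide": [0, 0, 0], "rotation": [0, 0, 0]}, {"hand": 35, "slide": [0, 0, -0.005], "rotation": [0, 0, 0]}, {"hand": 0, "slide": [0, 0, -0.005], "rotation": [0, 0, 0]}, {"hand": 0, "slide": [0, 0, -0.005], "rotation": [0, 0, 0]}], squeeze=40)

```text
clock: 11.4
eef_pos: [460.4, 47.4, 82.8]
tool_rot: [-0.0, 0.85, 0.526, -0.0]
wrist_force: [-0.9, -0.2, 0.5]
opening: 18.3
```

Call:
drive_tool(steps=[{"hand": 0, "slide": [0, 0, 0], "rotation": [0, 0, 0]}, {"hand": 0, "slide": [0, 0, 0], "rotation": [0, 0, 0]}, {"hand": 0, "slide": [0, 0, 0], "rotation": [0, 0, 0]}, {"hand": 0, "slide": [0, 0, 0], "rotation": [0, 0, 0]}])

```text
clock: 11.8
eef_pos: [461.4, 47.1, 83.3]
tool_rot: [0.0, 0.85, 0.526, 0.0]
wrist_force: [4.3, -2.2, 0.2]
opening: 13.2
```

Call:
drive_tool(steps=[{"hand": 0, "slide": [0, 0, 0.003], "rotation": [0, 0, 0]}, {"hand": 0, "slide": [0, 0, 0.008], "rotation": [0, 0, 0]}, {"hand": 0, "slide": [0.0005, 0, 0.014], "rotation": [0, 0, 0]}, {"hand": 0, "slide": [0.001, -0.0005, 0.0236], "rotation": [0, 0, 0]}])

```text
clock: 12.2
eef_pos: [462.1, 46.7, 106.6]
tool_rot: [-0.0, 0.85, 0.526, 0.0]
wrist_force: [6.2, -2.2, -6.2]
opening: 13.2
```

Call:
drive_tool(steps=[{"hand": 0, "slide": [0.0022, -0.001, 0.0118], "rotation": [0, 0, 0]}, {"hand": 0, "slide": [0.0038, -0.0018, 0.0235], "rotation": [0, 0, 0]}, {"hand": 0, "slide": [0.0058, -0.0029, 0.0351], "rotation": [0, 0, 0]}, {"hand": 0, "slide": [0.0084, -0.0041, 0.0465], "rotation": [0, 0, 0]}, {"hand": 0, "slide": [0.0113, -0.0056, 0.0579], "rotation": [0, 0, 0]}])

```text
clock: 12.7
eef_pos: [472.0, 41.8, 165.2]
tool_rot: [-0.001, 0.85, 0.527, -0.001]
wrist_force: [-1.1, 2.5, -5.6]
opening: 13.1
```

Call:
drive_tool(steps=[{"hand": 0, "slide": [0.0034, -0.0017, 0.0112], "rotation": [0, 0, 0]}, {"hand": 0, "slide": [0.0073, -0.0036, 0.0222], "rotation": [0, 0, 0]}, {"hand": 0, "slide": [0.0115, -0.0057, 0.033], "rotation": [0, 0, 0]}, {"hand": 0, "slide": [0.0162, -0.0081, 0.0436], "rotation": [0, 0, 0]}, {"hand": 0, "slide": [0.0213, -0.0106, 0.054], "rotation": [0, 0, 0]}])

```text
clock: 13.2
eef_pos: [492.0, 32.0, 219.1]
tool_rot: [-0.002, 0.85, 0.527, -0.002]
wrist_force: [-7.5, 5.4, -1.9]
opening: 13.0
```

Call:
drive_tool(steps=[{"hand": 0, "slide": [0.0055, -0.0027, 0.0101], "rotation": [0, 0, 0]}, {"hand": 0, "slide": [0.0114, -0.0057, 0.0199], "rotation": [0, 0, 0]}, {"hand": 0, "slide": [0.0176, -0.0088, 0.0295], "rotation": [0, 0, 0]}, {"hand": 0, "slide": [0.0242, -0.0121, 0.0387], "rotation": [0, 0, 0]}, {"hand": 0, "slide": [0.0312, -0.0156, 0.0476], "rotation": [0, 0, 0]}])

```text
clock: 13.7
eef_pos: [521.5, 17.5, 267.1]
tool_rot: [-0.003, 0.85, 0.528, -0.003]
wrist_force: [-17.6, 7.1, 9.0]
opening: 13.0
```

Radial force of about 20 N is building up, so the tool is slightly too close to the hinge. I'll ease outward and watch it.

Call:
drive_tool(steps=[{"hand": 0, "slide": [-0.001, 0.0005, 0.001], "rotation": [0, 0, 0]}, {"hand": 0, "slide": [-0.002, 0.001, 0.002], "rotation": [0, 0, 0]}, {"hand": 0, "slide": [-0.002, 0.001, 0.002], "rotation": [0, 0, 0]}])

```text
clock: 14.0
eef_pos: [522.7, 16.9, 268.9]
tool_rot: [-0.001, 0.85, 0.527, -0.0]
wrist_force: [-4.5, 3.8, -0.4]
opening: 12.6
```

Call:
drive_tool(steps=[{"hand": 0, "slide": [0.0035, -0.0018, 0.0045], "rotation": [0, 0, 0]}, {"hand": 0, "slide": [0.007, -0.0034, 0.009], "rotation": [0, 0, 0]}, {"hand": 0, "slide": [0.0105, -0.0052, 0.013], "rotation": [0, 0, 0]}, {"hand": 0, "slide": [0.0144, -0.0071, 0.0173], "rotation": [0, 0, 0]}, {"hand": 0, "slide": [0.022, -0.0109, 0.0255], "rotation": [0, 0, 0]}])

```text
clock: 14.5
eef_pos: [544.6, 6.1, 293.8]
tool_rot: [-0.001, 0.85, 0.527, -0.001]
wrist_force: [-1.9, 3.2, -3.6]
opening: 12.7
```

Call:
drive_tool(steps=[{"hand": 0, "slide": [0.008, -0.0039, 0.0076], "rotation": [0, 0, 0]}, {"hand": 0, "slide": [0.0165, -0.0081, 0.0148], "rotation": [0, 0, 0]}, {"hand": 0, "slide": [0.0253, -0.0125, 0.0216], "rotation": [0, 0, 0]}, {"hand": 0, "slide": [0.0343, -0.017, 0.028], "rotation": [0, 0, 0]}, {"hand": 0, "slide": [0.0343, -0.017, 0.028], "rotation": [0, 0, 0]}])

```text
clock: 15.0
eef_pos: [580.5, -11.6, 324.0]
tool_rot: [-0.0, 0.85, 0.526, 0.0]
wrist_force: [-7.3, 2.8, 5.9]
opening: 13.0
```

```bash
python3 - <<'E'
from h import *
s=state(); print(s["eef_pos"],s["tool_rot"],s["wrist_force"],s["opening"],s["joint_positions"],np.abs(s["qd"]).max())
a=vision.capture("side"); crop(a,250,90,420,240,4,"pics/s6.png")
im=cv2.imread("pics/s6.png")
h=np.array([703,-73.,103]); e=np.array([.8949,-.4462,0]); n=np.array([.4462,.8949,0]); z=np.array([0,0,1.])
for d,col in ((54,(255,0,0)),(60,(0,0,255)),(66,(0,200,0))):
    t=np.radians(d); r=-np.cos(t)*e+np.sin(t)*z; u=np.sin(t)*e+np.cos(t)*z
    q=proj("side",[h+r*271+60*n,h+r*271-60*n]); c=proj("side",[h+r*221+3*u+105*n,h+r*221+3*u-105*n])
    for l in(q,c):
        l=np.int32((l-[250,90])*4); cv2.line(im,tuple(map(int,l[0])),tuple(map(int,l[1])),col,1)
cv2.imwrite("pics/s6o.png",im)
E
```

```text
[580.49965701 -11.58374684 324.01510473] [-1.45699817e-04  8.50300285e-01  5.26297605e-01  4.85399922e-04] [-7.34581083  2.7621833   5.85354129] 12.9777133429397 [ 0.46449958  0.31804375 -0.70031116  1.62176197  0.21139952  1.27865448
 -0.73445446] 0.033923209162935154
```

View pics/s6o.png

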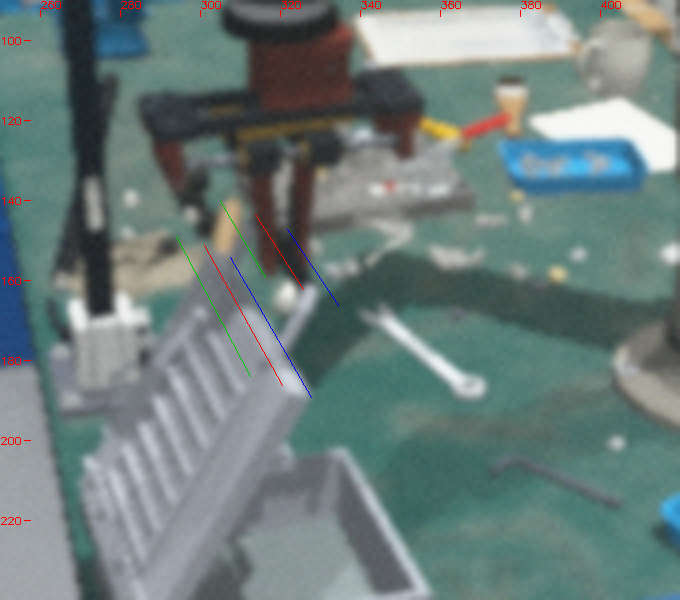

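Call:
drive_tool(steps=[{"hand": 0, "slide": [0, 0, 0], "rotation": [0, 0, 0]}, {"hand": 0, "slide": [0, 0, 0], "rotation": [0, 0, 0]}, {"hand": 0, "slide": [0, 0, 0], "rotation": [0, 0, 0]}, {"hand": 0, "slide": [0, 0, 0], "rotation": [0, 0, 0]}])

```text
clock: 15.45
eef_pos: [579.4, -11.1, 323.4]
tool_rot: [-0.0, 0.85, 0.527, -0.0]
wrist_force: [-6.7, 4.1, 4.6]
opening: 12.8
```

```bash
python3 - <<'E'
from h import *
t=vision.capture("top"); crop(t,250,140,430,270,4,"pics/t6.png")
im=cv2.imread("pics/t6.png"); a=np.radians(-26); e=np.array([np.cos(a),np.sin(a)]); n=np.array([-e[1],e[0]])
for c,L,W,z,col in (((504,-213),178,128,14,(0,200,0)),((505,-212.5),140,90,58,(0,0,255))):
    P=[[*(np.array(c)+sx*L/2*e+sy*W/2*n),z] for sx,sy in((1,1),(1,-1),(-1,-1),(-1,1))]
    cv2.polylines(im,[np.int32((proj("top",P)-[250,140])*4)],True,col,1)
cv2.imwrite("pics/t6o.png",im); s=state(); print(s["eef_pos"],s["wrist_force"],s["opening"])
E
```

```text
[579.4448433  -11.08077026 323.36271828] [-5.67558002  3.07157016  5.1371628 ] 13.206603529637105
```

View pics/t6o.png

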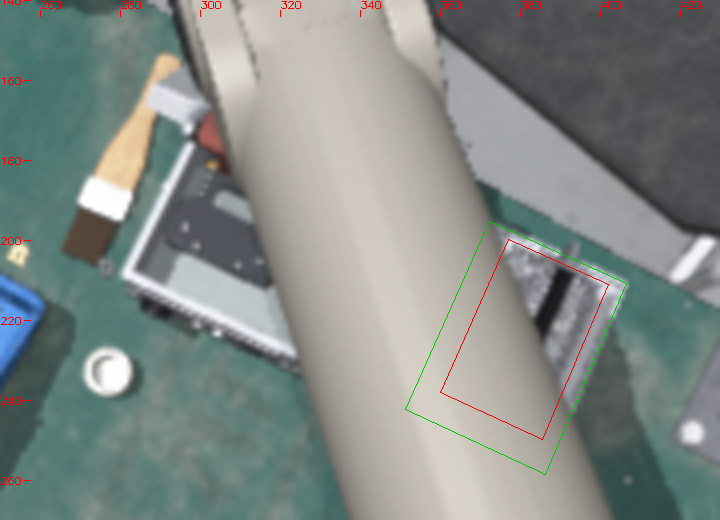

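The basket sits level inside the tray outline, and the cup (277,232) and brush (275,180) haven't moved. The lid is at about 60° and held still, so I'm handing in.

```bash
python3 -c "
from rig import env,state
print(env.finish_job()); s=state(); print(s['clock'],s['eef_pos'],s['opening'])"
```

```text
the job is handed in; nothing more can be done
None
the job is handed in; nothing more can be done
```

I moved the basket into the drip tray and let go. Then I raised the lid by its bar handle to about 60° and handed in at about 15.5 s with the gripper still holding it.

- **Lid:** the tool position gives about 60°. An overlay on the side picture agrees to within roughly 2–3°, with the bar on the 60° line and the lid corner a little under it. My last reading before handing in showed the lid still and the fingers closed on the bar at about 13 mm. It also showed about 8 N on the wrist.
- **Lifting the lid:** at about 42° roughly 20 N of sideways push built up, because the tool was a little too close to the hinge. I eased outward by 2–3 mm, and it stayed below about 10 N after that.
- **Basket:** it stands inside the tray, centred to within a few mm where it can be seen. I saw both bolts in it after letting go. In the last pictures the arm and lid hide part of it, so I could not count the bolts again.
- **Brush and cup:** both look unmoved in the last top picture.

Handing in gave no verdict, so I could not check the final second.

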